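Rack the hole saws in order of size

ROBOT

A 6-joint arm with a two-finger parallel gripper is mounted at the origin on the work surface. World frame = base frame: x ahead of the robot, y to its left, z up, the work surface at z = 0. Lengths are in m, angles in rad, forces in N, time in s.
With the tool pointing down it reaches from about 0.25 to 0.725 m from the base axis. Payload 4 kg.
Tool frame: the origin (TCP) lies on the centre line of the jaws, within the pads' length; the fingertips stand ahead of it and the grasp point (between the pads) lies 3 mm ahead of it (bot.tcp_to_tips is the z of the fingertips in the tool frame, in m); z points along the fingers, y is the line along which they close (so a half turn about z gives the same grasp; the last joint's range is limited). The gripper opens to 85 mm and grips with 20 to 120 N. Pads are 22 mm wide; open, the fingers measure 114 mm over their backs; the gripper's body (76 mm by 85 mm) begins 54 mm behind the grasp point. The pads swing forward as they close: fully open they stand 13 mm farther back than shut.
Start: joints at [-1.174, 0.241, 0.005, 1.335, 0, 1.571], TCP at [0.193, -0.461, 0.253] pointing down, gripper open.
Joint ranges: [-2.72, 2.72], [-1.05, 1.87], [-1.09, 1.28], [-1.99, 2.15], [-1.42, 1.44], [-3.14, 3.14]. Speed limits (rad/s): [2.79, 2.79, 3.14, 3.14, 3.14, 3.14].

INTERFACE

Orientations are given as a unit quaternion [x, y, z, w].
In Python, from workcell import telemetry, camera, camera_params, ticket, boxes_of, cut_out, spot_point, bot gives the robot as it stands.
- The arm moves only by the shell command python3 -m creep 'ROWS'. ROWS is text: rows parted by semicolons, each of 5 numbers parted by spaces: the opening, from 0 (shut) to 1 (fully open), then the shift along the tool's x, y, z in units of 150 mm (1.0 is 150 mm), then the turn about the tool's z in units of 180 degrees (1.0 is 180 degrees). In form: claw x y z turn; .... A call has 1 to 12 rows; each row is the pose to reach, as a shift and turn from the pose commanded when the call began, along the tool's axes at that moment, turning the shorter way round; what a row does not reach only later rows make up. A row lasts 1/8 s, in which the tool goes at most 62.5 mm and 10.7 degrees, less where a joint would pass 70% of its speed; a pose out of reach is approached as far as the arm can. A call with a number of a shift or a turn outside -1 to 1 is refused whole. A call with a gripper value outside its range is refused whole. The fingers move at their own pace and stop on an object; the grip force is fixed at half the most. Time passes only in rows, so rows that repeat a pose let the fingers close. It gives the time, the measured TCP pose, the force, the opening and the grip force at its end, in the units of the state.
- telemetry.get_obs(): the state, without advancing time (a new reading comes with each control period).
- camera(name): name is "scene" or "side" or "wrist"; returns the picture (400x640x3 uint8, red, green, blue); there is no depth.
- camera_params(name): a dict with "camera_matrix" (3x3 intrinsics, pixels), "k1" (the pictures are not rectified: a ray, as slopes to the right and down, at radius r is drawn at 1 + k1 r^2 times it, then the intrinsics apply), "eye" and "attitude" of the camera in the world. Camera axes: x right, y down, z forward; pixel columns grow to the right and rows downward; lengths in m; the calibration is good to about 2 mm. A picture is of the moment at which its call begins: read the wrist's pose just before it. camera_params takes no time and is no camera call; for the wrist camera it gives the pose at the moment of the call.
- ticket.job_done(): hands the job in; it is judged then, once.
Trained networks look in the newest picture that a camera, given by its name, has taken for a name from the list of things; names that differ only in an ending like _2 or _b are one class to them, and where a whole thing is asked for, a point or a joint stands for the part that bears it (a point fixed in the world has none). Each returns a list of dicts, best first, with "conf" (0 to 1); they miss things now and then, are a little off and sometimes report something else, mostly with a low value. They report only what shows in the picture. A call takes as long as a camera call. They do not tell look-alikes from the thing itself.
- boxes_of(thing, camera): "at" ([x, y, z] in m, in world coordinates, good to about 4 mm: the middle of the surface that is visible of it).
- cut_out(thing, camera): "pixels" (400x640 bool, what is visible of it).
- spot_point(thing, camera): "at" ([x, y, z] in m, in world coordinates, good to about 4 mm: a listed point, or the origin of a listed thing).
The state is a dict: "clock": time; "joint_pos": joint angles; "joint_vel": joint speeds; "tau": joint torques, N m; "eef_pos": TCP position; "tool_rot": TCP orientation; "ft_force": force on the tool from outside, world axes, zero at the start; "ft_torque": the same for the moment, N m; "grip_width": finger opening in m; "grasp_force": force on a finger pad.
Only numpy, scipy, OpenCV 4.12 (cv2) and the standard library are available. Lean on these libraries where they do the work, as an engineer would, in place of code of your own. Each camera call takes 0.05 s, during which the arm holds its last target. There are 200 camera calls.

TASK

Put the four hole saws away on the storage board: stand one upright, shank up, centred in each circle, in order of diameter from the largest next to the tall end block down to the smallest next to the low end strip. Set them down rather than dropping them, and leave the jar and the wax tin where they are.

Things in the scene. Friction and masses are not known exactly. Their poses are not given: they have to be found in the camera images.
- saw_d: The largest of four loose steel hole saws: a dark steel cup standing mouth down, 67 mm in diameter, 48 mm high, with a coaxial collar on top (24 mm diameter, 48 to 56 mm up) and a round shank to grip (11 mm diameter, 56 to 96 mm up). About 330 g. Origin: centre of its underside; z up along the shank; yaw does not matter.
- saw_c: The second largest of four loose steel hole saws: a dark steel cup standing mouth down, 54 mm in diameter, 48 mm high, with a coaxial collar on top (24 mm diameter, 48 to 56 mm up) and a round shank to grip (11 mm diameter, 56 to 96 mm up). About 240 g. Origin: centre of its underside; z up along the shank; yaw does not matter.
- saw_b: The second smallest of four loose steel hole saws: a dark steel cup standing mouth down, 42 mm in diameter, 48 mm high, with a coaxial collar on top (24 mm diameter, 48 to 56 mm up) and a round shank to grip (11 mm diameter, 56 to 96 mm up). About 170 g. Origin: centre of its underside; z up along the shank; yaw does not matter.
- saw_a: The smallest of four loose steel hole saws: a dark steel cup standing mouth down, 30 mm in diameter, 48 mm high, with a coaxial collar on top (24 mm diameter, 48 to 56 mm up) and a round shank to grip (11 mm diameter, 56 to 96 mm up). About 120 g. Origin: centre of its underside; z up along the shank; yaw does not matter.
- rack: Fixed storage board lying flat: dark wood, 100 mm (its x) by 400 mm (its y), 18 mm thick. Origin: centre of its underside, z up. On its flat top four equal white-outlined circles, 72 mm in diameter, in a row at x = 0, y = -120, -40, 40 and 120 mm. A pale wooden piece stands on it at y = -182 and at 182 mm: a tall block and a low narrow strip; which is at which end differs from start to start.
- tall_end: The tall pale wooden block fixed across one end of the board, 90 mm (x) by 30 mm (y, along the board) and 55 mm high, its top 73 mm above the bench. Origin at the centre of its underside, on the board's top; 62 mm from the centre of the nearest circle.
- low_end: The low pale wooden strip fixed across the other end of the board, 90 mm (x) by only 12 mm (y) and 10 mm high. Origin at the centre of its underside, on the board's top.
- jar: A loose closed glass jar with a brass-coloured lid, 64 mm in diameter and 85 mm high, standing among the hole saws; not to be moved. Origin at the centre of its underside.
- tin: A loose round green tin of wax with a yellow lid, 70 mm in diameter and 44 mm high, standing among the hole saws; not to be moved. Origin at the centre of its underside.
Things that resemble listed ones, but are neither listed nor needed, are in the scene too. Leave any red or yellow look-alike of the saw_a alone.

How it is judged:
By the outcome, as a careful person would: the job done as asked, in the order asked, and still so for the second after the job is handed in, with the robot touching nothing.
It also fails if it takes over 112 s, if anything falls off the work surface, if the arm or the gripper's body presses on something with over 40 N, if the wrist force passes 120 N, or if a joint passes its speed limit or range.

## Working session

There is one attempt and no reset: what is moved stays moved. The work goes in short steps, Python scripts to look and compute and a shell command to move; the robot and the scene stay as the last step left them, time stands still between calls to the robot, and variables do not carry over. Pictures are saved under pics/ and viewed, at most 14 in all, crops included, and the job is handed in when it is done.

```bash
mkdir -p pics; ls
python3 - <<'E'
from workcell import *
import cv2,numpy as np
o=telemetry.get_obs();print(o)
print(bot.tcp_to_tips)
for c in("scene","side"):
    im=camera(c);cv2.imwrite(f"pics/{c}0.png",im[:,:,::-1]);print(c,camera_params(c))
    for t in("saw_a","rack","tall_end","low_end","jar","tin"):
        print(t,[(np.round(d["at"],3).tolist(),round(d["conf"],2)) for d in spot_point(t,c)])
E
```

```text
pics
{'clock': 0.0, 'joint_pos': array([-1.17399419e+00,  2.41416449e-01,  3.71959888e-03,  1.33518951e+00,
        2.47272242e-06,  1.57079272e+00]), 'joint_vel': array([-0.00101302, -0.00014588, -0.00055151,  0.0002213 ,  0.00099735,
       -0.00197277]), 'tau': array([ 1.72678242e-04, -3.72325408e+01,  2.52400768e+01,  1.70971197e-02,
        1.81575924e-04,  1.48785954e-06]), 'eef_pos': array([ 0.19301021, -0.46061143,  0.2524094 ]), 'tool_rot': array([ 9.80382093e-01,  1.97103678e-01, -2.04761054e-04, -1.02476119e-03]), 'ft_force': array([-0.87642519,  0.37283707, -1.01141705]), 'ft_torque': array([ 0.05791748, -0.005873  ,  0.02471616]), 'grasp_force': 0.0, 'grip_width': 0.08543407781992862}
0.022
scene {'camera_matrix': array([[415.90685001,   0.        , 315.30817184],
       [  0.        , 415.90685001, 199.6394484 ],
       [  0.        ,   0.        ,   1.        ]]), 'k1': -0.06236266424263827, 'eye': array([ 0.88358858, -0.50301578,  1.1126706 ]), 'attitude': array([ 0.92592572,  0.27177257, -0.07055501, -0.25263258])}
saw_a [([0.582, -0.352, 0.001], 0.85), ([0.429, -0.2
[... 596 characters left out ...]
   ]]), 'k1': -0.018674304341680884, 'eye': array([0.38887577, 0.66728155, 0.59094455]), 'attitude': array([-0.10748223,  0.90063837, -0.4180169 ,  0.05059622])}
saw_a [([0.428, -0.267, 0.003], 0.92), ([0.461, 0.337, 0.002], 0.91), ([0.467, 0.266, -0.0], 0.88), ([0.584, -0.347, -0.004], 0.72), ([0.392, 0.267, 0.002], 0.72), ([0.431, 0.395, 0.002], 0.72), ([0.393, 0.197, -0.002], 0.72), ([0.45, -0.081, 0.003], 0.57), ([0.46, 0.106, 0.002], 0.42), ([0.588, -0.134, 0.016], 0.35)]
rack [([0.614, 0.051, 0.0], 0.84)]
tall_end [([0.591, -0.137, 0.016], 0.69), ([0.428, -0.269, 0.006], 0.69)]
low_end [([0.642, 0.225, 0.024], 0.76)]
jar [([0.458, 0.11, 0.0], 0.72)]
tin [([0.583, 0.336, -0.001], 0.64)]
```

View pics/scene0.png

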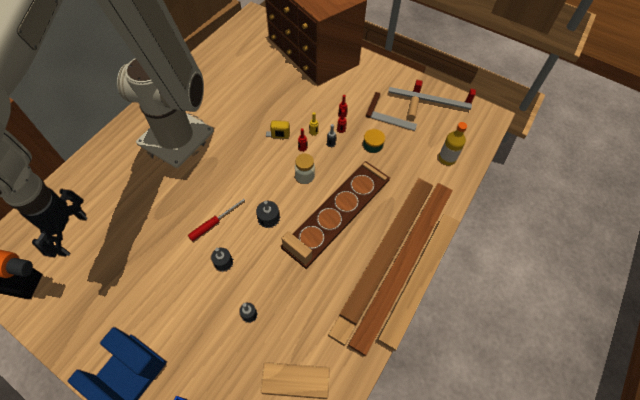

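View pics/side0.png

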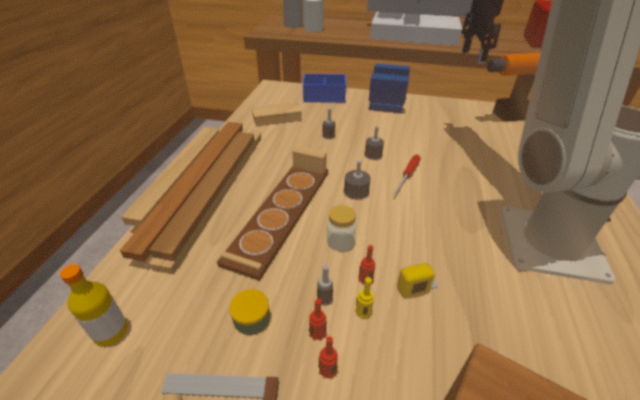

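Scene picture: tall block at (297,247), low strip at (375,172). Dark saws: d (268,213), c (221,259), b (248,312) and a (332,136), which stands among red and yellow look-alikes. Next I refine the positions.

```bash
cat > h.py <<'E'
from workcell import *
import cv2,numpy as np
from scipy.optimize import least_squares
from scipy.spatial.transform import Rotation as R
D=dict(saw_d=.067,saw_c=.054,saw_b=.042,saw_a=.030)
def proj(P,p):
    q=(np.atleast_2d(P)-p["eye"])@R.from_quat(p["attitude"]).as_matrix()
    s=q[:,:2]/q[:,2:]; s=s*(1+p["k1"]*(s**2).sum(1,keepdims=True))
    K=p["camera_matrix"]; return s*[K[0,0],K[1,1]]+K[:2,2]
def back(px,p,z):
    K=p["camera_matrix"]; d=(np.atleast_2d(px)-K[:2,2])/[K[0,0],K[1,1]]; s=d.copy()
    for _ in range(8): s=d/(1+p["k1"]*(s**2).sum(1,keepdims=True))
    r=np.c_[s,np.ones(len(s))]@R.from_quat(p["attitude"]).as_matrix().T
    return p["eye"]+r*((z-p["eye"][2])/r[:,2:])
def sil(x,y,z,dia,p,S=4):
    m=np.zeros((400*S,640*S),np.uint8); a=np.linspace(0,2*np.pi,48)
    for d,z0,z1 in((dia,0,.048),(.024,.048,.056),(.011,.056,.096)):
        P=np.vstack([np.c_[x+d/2*np.cos(a),y+d/2*np.sin(a),0*a+z+h] for h in(z0,z1)])
        cv2.fillConvexPoly(m,cv2.convexHull(np.round((proj(P,p)+.5)*S*16-8).astype(np.int32)),1,shift=4)
    return m
def cen(m,S=1):
    v,u=np.nonzero(m); return (np.array([u.mean(),v.mean()])+.5)/S-.5, len(u)/S**2
def fit_saw(mask,dia,p,xy,z=0.):
    c,A=cen(mask)
    f=lambda q:cen(sil(q[0],q[1],z,dia,p),4)[0]-c
    s=least_squares(f,xy,diff_step=.01)
    return s.x,A/cen(sil(*s.x,z,dia,p),4)[1]
def cutnear(cls,cam,xyz,p):
    u=proj(xyz,p)[0]
    best=min(cut_out(cls,cam),key=lambda d:np.linalg.norm(cen(d["pixels"])[0]-u))
    return best["pixels"],np.linalg.norm(cen(best["pixels"])[0]-u)
def circles(im,p,tall,low):
    n=(low-tall)/np.linalg.norm(low-tall); g=im.astype(float).min(2); out=[]
    v,u=np.mgrid[0:400,0:640]; P=back(np.c_[u.ravel(),v.ravel()],p,.018)[:,:2]
    for k in range(4):
        c=tall+n*(.062+.08*k)
        for it in range(4):
            r=np.linalg.norm(P-c,axis=1); b=(r<.040)&(r>.031)
            w=g.ravel()[b]; w=np.clip(w-np.percentile(w,60),0,None)
            f=lambda q:np.sqrt(w)*(np.linalg.norm(P[b]-q,axis=1)-.0355)
            c=least_squares(f,c).x
        out.append(c)
    return np.array(out)
def rackfit(C):
    m=C.mean(0); k=np.array([-1.5,-.5,.5,1.5])[:,None]*.08
    d=(C-m); n=(k*d).sum(0); n/=np.linalg.norm(n); return m+k*n,n
E
python3 - <<'E'
from h import *
G=dict(saw_d=(.453,-.08),saw_c=(.428,-.267),saw_b=(.583,-.35),saw_a=(.466,.263))
t,l=np.array([.592,-.1365]),np.array([.643,.2255])
for c in("scene","side"):
    im=camera(c);p=camera_params(c);C=circles(im,p,t,l);F,n=rackfit(C)
    print(c,"circ",C.round(4).tolist(),"fit",F.round(4).tolist(),n.round(4))
    for s,xy in G.items():
        m,e=cutnear(s,c,[*xy,.045],p); r=fit_saw(m,D[s],p,xy); print(s,e.round(1),r[0].round(4),r[1].round(2),"colour",im[m].mean(0).round())
o=telemetry.get_obs();print(R.from_quat(o["tool_rot"]).as_matrix().round(3))
E
```

```text
scene circ [[0.6002, -0.0693], [0.6126, 0.0107], [0.624, 0.0897], [0.6358, 0.1692]] fit [[0.6005, -0.0686], [0.6123, 0.0105], [0.624, 0.0896], [0.6358, 0.1688]] [0.147  0.9891]Traceback (most recent call last):
  File "<stdin>", line 8, in <module>
AttributeError: 'float' object has no attribute 'round'
```

Run:
```python
from h import *
G=dict(saw_d=(.453,-.08),saw_c=(.428,-.267),saw_b=(.583,-.35),saw_a=(.466,.263))
t,l=np.array([.592,-.1365]),np.array([.643,.2255])
for c in("scene","side"):
    im=camera(c);p=camera_params(c);C=circles(im,p,t,l);F,n=rackfit(C)
    print(c,"circ",C.round(4).tolist(),"fit",F.round(4).tolist(),n.round(4))
    for s,xy in G.items():
        m,e=cutnear(s,c,[*xy,.045],p); r=fit_saw(m,D[s],p,xy); print(s,round(e,1),r[0].round(4),round(r[1],2),"colour",im[m].mean(0).round())
    v=im.copy()
    for q in F: 
        a=np.linspace(0,6.28,200);
        for u in proj(np.c_[q[0]+.036*np.cos(a),q[1]+.036*np.sin(a),0*a+.018],p).round().astype(int): v[u[1],u[0]]=(0,255,0)
    u=proj([.61,.04,.02],p)[0].astype(int); w=v[u[1]-75:u[1]+75,u[0]-100:u[0]+100]
    cv2.imwrite(f"pics/c_{c}.png",cv2.resize(w[:,:,::-1],(800,600),interpolation=0)[:, :])
a=cv2.imread("pics/c_scene.png");b=cv2.imread("pics/c_side.png");cv2.imwrite("pics/cc.png",cv2.resize(np.hstack([a,b]),(800,300),interpolation=cv2.INTER_AREA))
o=telemetry.get_obs();print(R.from_quat(o["tool_rot"]).as_matrix().round(3))
```

```text
scene circ [[0.6002, -0.0693], [0.6126, 0.0107], [0.624, 0.0897], [0.6358, 0.1692]] fit [[0.6005, -0.0686], [0.6123, 0.0105], [0.624, 0.0896], [0.6358, 0.1688]] [0.1471 0.9891]
saw_d 3.3 [ 0.4531 -0.0798] 0.93 colour [51. 49. 46.]
saw_c 3.2 [ 0.4283 -0.268 ] 0.83 colour [53. 52. 48.]
saw_b 1.3 [ 0.581 -0.346] 0.95 colour [68. 64. 57.]
saw_a 1.1 [0.4629 0.2659] 0.92 colour [63. 57. 49.]
side circ [[0.6026, -0.0722], [0.6146, 0.0073], [0.6261, 0.0864], [0.638, 0.1655]] fit [[0.6027, -0.0719], [0.6144, 0.0072], [0.6262, 0.0863], [0.6379, 0.1655]] [0.1469 0.9892]
saw_d 5.8 [ 0.4538 -0.0785] 0.97 colour [104.  87.  71.]
saw_c 5.9 [ 0.43   -0.2593] 0.9 colour [103.  86.  69.]
saw_b 5.0 [ 0.582  -0.3398] 0.84 colour [99. 81. 66.]
saw_a 3.3 [0.4644 0.2625] 0.91 colour [113.  95.  79.]
[[ 0.922  0.386 -0.   ]
 [ 0.386 -0.922 -0.   ]
 [-0.     0.    -1.   ]]
```

View pics/cc.png

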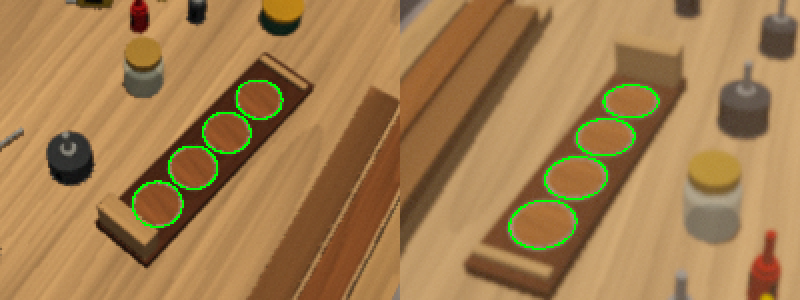

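Both circle fits lie on the white outlines. The two cameras differ by about 3 mm, so I'll refine at close range. Moving towards saw_c now, turning so the jaws close across the board.

```bash
cat >> h.py <<'E'
def plan(x,y,z):
    o=telemetry.get_obs(); M=R.from_quat(o["tool_rot"]).as_matrix()
    d=M.T@(np.array([x,y,z])-o["eef_pos"])/.15
    ya=np.degrees(np.arctan2(M[1,0],M[0,0])); print("plan",d.round(3),"yaw",ya.round(2),"turn",round(-(81.55-ya)/180,4))
E
python3 -m creep '0.4 0.35 -0.1 0 -0.06; 0.4 0.7 -0.2 0 -0.12; 0.4 0.98 -0.3 0 -0.18; 0.4 0.98 -0.3 0 -0.24; 0.4 0.98 -0.3 0 -0.3; 0.4 0.98 -0.3 0 -0.327; 0.4 0.98 -0.3 0 -0.327'
python3 -c "
from h import *
plan(.429,-.265,.22)"
```

```text
clock: 2.17
eef_pos: [0.3114, -0.3628, 0.2533]
tool_rot: [0.757, 0.653, -0.0, -0.0]
ft_force: [-0.9, -0.2, 0.5]
grip_width: 0.0343
grasp_force: 0.0
plan [0.76  0.679 0.222] yaw 81.54 turn -0.0001
```

```bash
python3 -m creep '0.4 0.3 0.27 0.22 0; 0.4 0.6 0.54 0.22 0; 0.4 0.76 0.68 0.22 0; 0.4 0.76 0.68 0.22 0; 0.4 0.76 0.68 0.22 0'
cat >> h.py <<'E'
def wristfit(s,xy,z=0.,save=None):
    p=camera_params("wrist"); im=camera("wrist"); m,e=cutnear(s,"wrist",[*xy,z+.05],p)
    r=fit_saw(m,D[s],p,xy,z); a=sil(*r[0],z,D[s],p,1)>0
    print(s,"wrist",r[0].round(4),"ratio",round(r[1],3),"IoU",round((a&m).sum()/(a|m).sum(),3))
    if save:
        v=im.copy(); v[cv2.morphologyEx(a.astype(np.uint8),4,np.ones((3,3)))>0]=(0,255,0); cv2.imwrite(save,v[:,:,::-1])
    return r[0]
E
python3 -c "
from h import *
x=wristfit('saw_c',(.429,-.265),save='pics/w1.png'); plan(*x,.081)"
```

```text
clock: 2.8
eef_pos: [0.4286, -0.2651, 0.2202]
tool_rot: [0.757, 0.653, -0.0, -0.0]
ft_force: [0.5, -0.6, -0.9]
grip_width: 0.0344
grasp_force: 0.0
saw_c wrist [ 0.4301 -0.2672] ratio 0.986 IoU 0.957
plan [-0.008  0.014  0.929] yaw 81.48 turn -0.0004
```

View pics/w1.png

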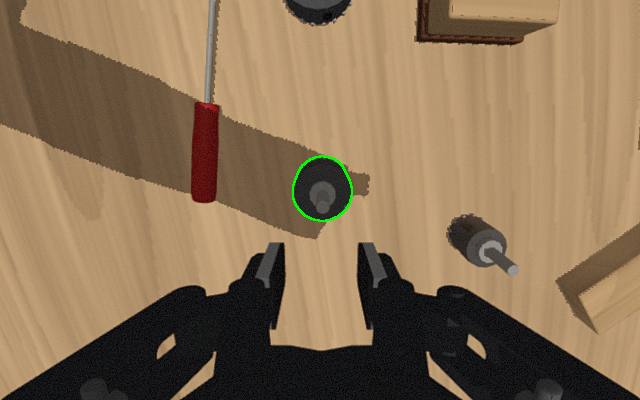

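The wrist picture shows saw_c at (322,188) with the fitted outline right on it, and the fingers open below it. I can grasp it.

```bash
python3 -m creep '0.4 -0.01 0.015 0.4 0; 0.4 -0.01 0.015 0.8 0; 0.4 -0.01 0.015 0.93 0; 0.4 -0.01 0.015 0.93 0; 0 -0.01 0.015 0.93 0; 0 -0.01 0.015 0.93 0; 0 -0.01 0.015 0.93 0; 0 -0.01 0.015 0.93 0; 0 -0.01 0.015 0.93 0'
python3 -c "
from h import *
plan(.6133,.0089,.24)"
```

```text
clock: 4.03
eef_pos: [0.4316, -0.2673, 0.0819]
tool_rot: [0.757, 0.653, 0.0, 0.001]
ft_force: [-1.6, -0.9, 5.8]
grip_width: 0.0093
grasp_force: 58.8
plan [ 1.997  0.931 -1.055] yaw 81.59 turn 0.0002
```

```bash
python3 -m creep '0 0 0 -0.4 0; 0 0 0 -0.8 0; 0 0.2 0.1 -0.98 0; 0 0.5 0.3 -0.98 0; 0 0.8 0.5 -0.98 0; 0 1 0.7 -0.98 0; 0 1 0.7 -0.98 0; 0 1 0.7 -0.98 0'
python3 -c "
from h import *
plan(.6133,.0089,.12)"
```

```text
clock: 5.03
eef_pos: [0.5561, -0.1335, 0.2269]
tool_rot: [0.757, 0.654, -0.001, -0.001]
ft_force: [-0.3, -0.8, -2.6]
grip_width: 0.0097
grasp_force: 59.1
plan [0.995 0.24  0.712] yaw 81.63 turn 0.0004
```

```bash
python3 -m creep '0 0.3 0.08 0 0; 0 0.6 0.16 0 0; 0 0.9 0.24 0 0; 0 0.995 0.24 0 0; 0 0.995 0.24 0 0; 0 0.995 0.24 0 0'
cat >> h.py <<'E'
T=np.array([[.6016,-.0702],[.6133,.0089],[.6251,.088],[.6369,.1672]])
def wcirc(ks,save=None):
    """circle centres seen by the wrist camera, each fitted on its own"""
    p=camera_params("wrist"); im=camera("wrist"); C=circles(im,p,*ends()); v=im.copy(); a=np.linspace(0,6.28,300)
    for k in ks:
        for u in proj(np.c_[C[k,0]+.036*np.cos(a),C[k,1]+.036*np.sin(a),0*a+.018],p).round().astype(int):
            if 0<=u[0]<640 and 0<=u[1]<400: v[u[1],u[0]]=(0,255,0)
        print("circle",k,C[k].round(4),"px",proj([*C[k],.018],p).round())
    if save: cv2.imwrite(save,v[:,:,::-1])
    return C
def ends():
    n=(T[3]-T[0])/.24; return T[0]-.062*n,T[3]+.062*n
E
python3 -c "
from h import *
wcirc([2,3],'pics/w2.png');plan(.6133,.0089,.105)"
```

```text
clock: 5.78
eef_pos: [0.6135, 0.007, 0.2279]
tool_rot: [0.758, 0.653, -0.0, 0.0]
ft_force: [0.8, -0.7, -2.6]
grip_width: 0.0092
grasp_force: 59.1
circle 2 [0.6258 0.0873] px [[320. 100.]]
circle 3 [0.6378 0.1676] px [[320.  10.]]
plan [ 0.014 -0.004  0.82 ] yaw 81.46 turn -0.0005
```

View pics/w2.png

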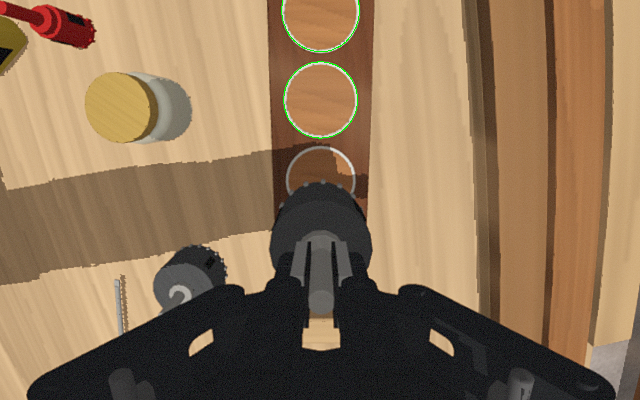

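The wrist view shows the held saw_c centred over its circle line, with circle b at (320,100) well fitted. It agrees to 1 mm, so I set the saw down.

```bash
python3 -m creep '0 0.012 0 0.35 0; 0 0.012 0 0.65 0; 0 0.012 0 0.78 0; 0 0.012 0 0.82 0; 0 0.012 0 0.84 0; 0 0.012 0 0.85 0; 0 0.012 0 0.855 0; 0 0.012 0 0.855 0'
```

```text
clock: 6.82
eef_pos: [0.6148, 0.0105, 0.1002]
tool_rot: [0.757, 0.653, 0.0, 0.0]
ft_force: [0.4, -0.4, -2.1]
grip_width: 0.0091
grasp_force: 59.1
```

```bash
python3 -m creep '0 0 0 0.008 0; 0 0 0 0.016 0; 0 0 0 0.016 0'
cat >> h.py <<'E'
def pose(n=5):
    P=[]
    for _ in range(n): P.append(telemetry.get_obs()["eef_pos"]); camera("side")
    print("tcp",np.mean(P,0).round(4),"sd",np.std(P,0).round(4),"fz",telemetry.get_obs()["ft_force"].round(1)); return np.mean(P,0)
E
python3 -c "
from h import *
pose()"
```

```text
clock: 7.2
eef_pos: [0.6148, 0.0106, 0.1]
tool_rot: [0.757, 0.653, 0.001, 0.001]
ft_force: [-5.0, 0.4, 9.4]
grip_width: 0.0093
grasp_force: 60.6
tcp [0.6148 0.0106 0.1   ] sd [0. 0. 0.] fz [-4.2  0.6 10.3]
```

```bash
python3 -m creep '0 0 0 -0.03 0; 0 -0.014 -0.005 -0.03 0; 0 -0.014 -0.005 -0.03 0; 0 -0.014 -0.005 -0.01 0; 0 -0.014 -0.005 0 0; 0 -0.014 -0.005 0 0; 0.12 -0.014 -0.005 0 0; 0.3 -0.014 -0.005 0 0; 0.35 -0.014 -0.005 0 0; 0.35 -0.014 -0.005 -0.3 0; 0.35 -0.014 -0.005 -0.65 0; 0.35 -0.2 -0.005 -0.95 0'
python3 -c "
from h import *
plan(.4535,-.0790,.22)"
```

```text
clock: 8.95
eef_pos: [0.6098, -0.0179, 0.2409]
tool_rot: [0.756, 0.655, 0.0, 0.0]
ft_force: [1.0, -1.5, -0.2]
grip_width: 0.0301
grasp_force: 0.0
plan [-0.552 -0.973  0.139] yaw 81.77 turn 0.0012
```

```bash
python3 -m creep '0.4 -0.3 -0.1 0 0; 0.4 -0.55 -0.2 0 0; 0.4 -0.55 -0.2 0 0; 0.4 -0.55 -0.2 0 0'
python3 -c "
from h import *
wristfit('saw_c',(.6137,.0085),.018,'pics/w3.png'); wcirc([0,1,2,3]); plan(.4535,-.0790,.22)"
```

```text
clock: 9.45
eef_pos: [0.5678, -0.0963, 0.2393]
tool_rot: [0.757, 0.653, 0.0, -0.0]
ft_force: [-0.4, 0.6, 0.4]
grip_width: 0.0345
grasp_force: 0.0
saw_c wrist [ 0.4613 -0.0775] ratio 1.276 IoU 0.801Traceback (most recent call last):
  File "<string>", line 3, in <module>
    wristfit('saw_c',(.6137,.0085),.018,'pics/w3.png'); wcirc([0,1,2,3]); plan(.4535,-.0790,.22)
                                                        ~~~~~^^^^^^^^^^^
  File "h.py", line 61, in wcirc
    p=camera_params("wrist"); im=camera("wrist"); C=circles(im,p,*ends()); v=im.copy(); a=np.linspace(0,6.28,300)
                                                    ~~~~~~~^^^^^^^^^^^^^^
  File "h.py", line 39, in circles
    w=g.ravel()[b]; w=np.clip(w-np.percentile(w,60),0,None)
                                ~~~~~~~~~~~~~^^^^^^
    return _quantile_unchecked(
        a, q, axis, out, overwrite_input, method, keepdims, weights)
    return _ureduce(a,
                    func=_quantile_ureduce_func,
    ...<5 lines>...
                    overwrite_input=overwrite_input,
                    method=method)
    r = func(a, **kwargs)
    result = _quantile(arr,
                       quantiles=q,
    ...<2 lines>...
                       out=out,
                       weights=wgt)
    slices_having_nans = np.isnan(arr[-1, ...])
                                  ~~~^^^^^^^^^
IndexError: index -1 is out of bounds for axis 0 with size 0
```

View pics/w3.png

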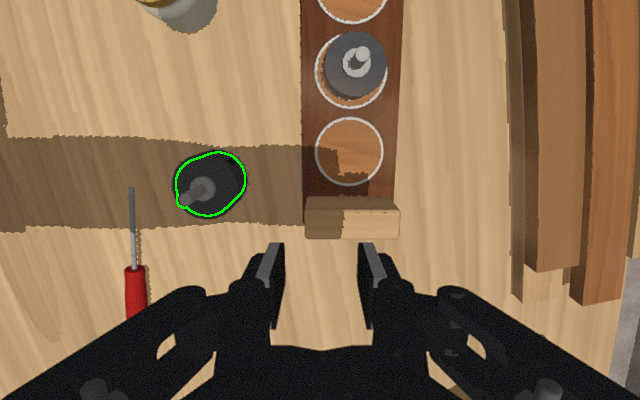

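```bash
sed -i 's/^        c=tall+n\*(.062+.08\*k)/&\n        if (np.linalg.norm(P-c,axis=1)<.034).sum()<300: out.append(c*np.nan); continue/' h.py
sed -i 's/    for k in ks:/    for k in ks:\n        if np.isnan(C[k,0]): continue/' h.py
cat >> h.py <<'E'
def relfit(s,k,xy,z=.018,cam="wrist",save=None):
    """placed saw by colour (grey) near its silhouette, and its circle, in one picture"""
    p=camera_params(cam); im=camera(cam); a=cv2.dilate(sil(*xy,z,D[s],p,1),np.ones((15,15)))>0
    f=im.astype(int); m=a&(f.max(2)-f.min(2)<22)&(f.max(2)<130)
    m=cv2.morphologyEx(m.astype(np.uint8),cv2.MORPH_OPEN,np.ones((3,3)))>0
    n,L,S,_=cv2.connectedComponentsWithStats(m.astype(np.uint8)); m=L==1+np.argmax(S[1:,4])
    h=cv2.convexHull(np.argwhere(m)[:,::-1].astype(np.int32)); hh=np.zeros(m.shape,np.uint8); cv2.fillConvexPoly(hh,h,1)
    def q(x):
        b=sil(*x,z,D[s],p); o=cv2.convexHull(np.argwhere(b)[:,::-1].astype(np.int32)); c=b*0; cv2.fillConvexPoly(c,o,1); return cen(c,4)
    c0,A=cen(hh); r=least_squares(lambda x:q(x)[0]-c0,xy,diff_step=.01).x
    print(s,cam,r.round(4),"ratio",round(A/q(r)[1],3)); C=circles(im,p,*ends())[k]; print("circle",k,C.round(4),"saw-circle mm",((r-C)*1e3).round(1)); return r,C
E
python3 -c "
from h import *
relfit('saw_c',1,(.6137,.0085)); C=wcirc([0,1,2]);wristfit('saw_d',(.4535,-.079)); plan(.4535,-.0790,.22)"
```

```text
saw_c wrist [0.6145 0.0092] ratio 0.923
circle 1 [0.6146 0.0088] saw-circle mm [-0.1  0.4]
circle 0 [ 0.6018 -0.0714] px [[348. 153.]]
circle 1 [0.6146 0.0088] px [[351.  71.]]
circle 2 [0.6261 0.0885] px [[352. -17.]]
saw_d wrist [ 0.4543 -0.0807] ratio 0.968 IoU 0.947
plan [-0.001 -0.771  0.13 ] yaw 81.66 turn 0.0006
```

saw_c is centred to within about 0.5 mm. Next is saw_d.

```bash
python3 -m creep '0.4 0 -0.25 0.13 0; 0.4 0 -0.5 0.13 0; 0.4 -0.004 -0.767 0.13 0; 0.4 -0.004 -0.767 0.13 0; 0.4 -0.004 -0.767 0.13 0; 0.4 -0.004 -0.767 0.13 0'
python3 -c "
from h import *
wristfit('saw_d',(.4535,-.079)); plan(.454,-.0803,.081)"
```

```text
clock: 10.55
eef_pos: [0.455, -0.0802, 0.2204]
tool_rot: [0.757, 0.653, 0.0, 0.0]
ft_force: [0.4, -0.0, -0.8]
grip_width: 0.0344
grasp_force: 0.0
saw_d wrist [ 0.4541 -0.0803] ratio 1.013 IoU 0.975
plan [-0.001 -0.005  0.927] yaw 81.6 turn 0.0003
```

```bash
python3 -m creep '0.4 0 -0.005 0.4 0; 0.4 0 -0.005 0.8 0; 0.4 0 -0.005 0.927 0; 0.4 0 -0.005 0.927 0; 0 0 -0.005 0.927 0; 0 0 -0.005 0.927 0; 0 0 -0.005 0.927 0; 0 0 -0.005 0.927 0; 0 0 -0.005 0.927 0; 0 0 -0.005 0.6 0; 0 0 -0.005 0.2 0; 0 0 -0.005 0 0'
python3 -c "
from h import *
plan(.6018,-.0708,.22)"
```

```text
clock: 12.15
eef_pos: [0.4536, -0.0802, 0.2227]
tool_rot: [0.757, 0.653, 0.001, 0.001]
ft_force: [1.2, -0.9, -3.4]
grip_width: 0.0094
grasp_force: 59.3
plan [0.206 0.968 0.021] yaw 81.59 turn 0.0002
```

```bash
python3 -m creep '0 0.07 0.3 0 0; 0 0.14 0.6 0 0; 0 0.206 0.9 0 0; 0 0.206 0.968 0 0; 0 0.206 0.968 0.4 0; 0 0.206 0.968 0.6 0; 0 0.206 0.968 0.6 0; 0 0.206 0.968 0.6 0; 0 0.206 0.968 0.6 0'
python3 -c "
from h import *
pose(2);plan(.6018,-.0708,.0995)"
```

```text
clock: 13.28
eef_pos: [0.6025, -0.0709, 0.1325]
tool_rot: [0.757, 0.653, 0.001, 0.002]
ft_force: [-0.0, -0.4, -3.1]
grip_width: 0.0094
grasp_force: 59.5
tcp [ 0.6024 -0.0709  0.1325] sd [0.     0.     0.0001] fz [ 0.5  0.1 -3.2]
plan [ 0.    -0.003  0.217] yaw 81.59 turn 0.0002
```

```bash
python3 -m creep '0 0 -0.004 0.12 0; 0 0 -0.004 0.18 0; 0 0 -0.004 0.21 0; 0 0 -0.004 0.222 0; 0 0 -0.004 0.23 0; 0 0 -0.004 0.23 0'
```

```text
clock: 14.12
eef_pos: [0.6002, -0.0706, 0.1001]
tool_rot: [0.757, 0.653, 0.001, 0.001]
ft_force: [-9.8, 1.2, 16.7]
grip_width: 0.0094
grasp_force: 62.0
```

```bash
python3 -m creep '0 0 0 -0.01 0; 0 0 0 -0.01 0'
python3 -c "
from h import *
pose(2)"
```

```text
clock: 14.38
eef_pos: [0.6004, -0.0706, 0.1002]
tool_rot: [0.757, 0.653, 0.0, 0.001]
ft_force: [-7.1, 0.7, 10.2]
grip_width: 0.0091
grasp_force: 60.9
tcp [ 0.6004 -0.0706  0.1002] sd [0. 0. 0.] fz [-6.   0.6  9.8]
```

```bash
python3 -m creep '0 0 0 -0.03 0; 0 0 0 -0.03 0; 0 0 0 -0.015 0; 0 0 0 -0.01 0; 0 0 0 -0.01 0'
python3 -c "
from h import *
pose(1)"
```

```text
clock: 15.1
eef_pos: [0.6008, -0.0706, 0.1002]
tool_rot: [0.757, 0.653, 0.0, 0.0]
ft_force: [-2.8, 1.4, 6.7]
grip_width: 0.0092
grasp_force: 61.0
tcp [ 0.6008 -0.0706  0.1002] sd [0. 0. 0.] fz [-3.4  0.4  7.5]
```

Only 1 mm off and lightly seated, so I release it, lift, and move back to where the wrist camera can see it.

```bash
python3 -m creep '0.1 0 0.003 0 0; 0.3 0 0.003 0 0; 0.35 0 0.003 0 0; 0.35 0 0.003 0 0; 0.35 0 0.003 -0.3 0; 0.35 0 0 -0.65 0; 0.35 -0.25 0 -0.9 0; 0.35 -0.55 0 -0.9 0; 0.35 -0.8 0 -0.9 0; 0.35 -0.8 0 -0.9 0; 0.35 -0.8 0 -0.9 0'
python3 -c "
from h import *
relfit('saw_d',0,(.601,-.0706));relfit('saw_c',1,(.6145,.009));cv2.imwrite('pics/w4.png',camera('wrist')[:,:,::-1]); plan(.5815,-.345,.22)"
```

```text
clock: 16.52
eef_pos: [0.5829, -0.1891, 0.2333]
tool_rot: [0.757, 0.653, 0.0, -0.0]
ft_force: [-0.1, -0.3, -0.1]
grip_width: 0.0299
grasp_force: 0.0
saw_d wrist [ 0.6018 -0.0704] ratio 0.946
circle 0 [ 0.6023 -0.0699] saw-circle mm [-0.6 -0.5]Traceback (most recent call last):
  File "<string>", line 3, in <module>
    relfit('saw_d',0,(.601,-.0706));relfit('saw_c',1,(.6145,.009));cv2.imwrite('pics/w4.png',camera('wrist')[:,:,::-1]); plan(.5815,-.345,.22)
                                    ~~~~~~^^^^^^^^^^^^^^^^^^^^^^^^
  File "h.py", line 81, in relfit
    n,L,S,_=cv2.connectedComponentsWithStats(m.astype(np.uint8)); m=L==1+np.argmax(S[1:,4])
                                                                         ~~~~~~~~~^^^^^^^^^
    return _wrapfunc(a, 'argmax', axis=axis, out=out, **kwds)
    return bound(*args, **kwds)
ValueError: attempt to get argmax of an empty sequence
```

```bash
python3 -m creep '0.4 -0.35 0.05 0.09 0; 0.4 -0.7 0.1 0.09 0; 0.4 -0.98 0.14 0.09 0; 0.4 -1 0.14 0.09 0; 0.4 -1 0.14 0.09 0; 0.4 -1 0.14 0.09 0'
python3 -c "
from h import *
x=wristfit('saw_b',(.5815,-.345),save='pics/w4.png'); plan(*x,.081)"
```

```text
clock: 17.38
eef_pos: [0.5823, -0.339, 0.2203]
tool_rot: [0.756, 0.654, 0.0, -0.0]
ft_force: [0.5, 0.3, 0.9]
grip_width: 0.0346
grasp_force: 0.0
saw_b wrist [ 0.5828 -0.3468] ratio 1.02 IoU 0.961
plan [-0.05  0.01  0.93] yaw 81.72 turn 0.0009
```

View pics/w4.png

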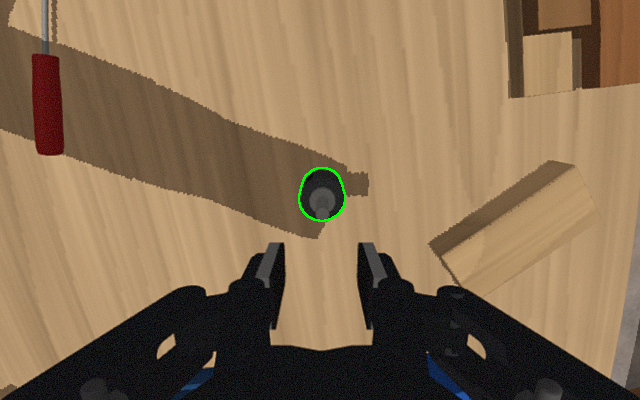

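Saw_b is at (322,194) with a good outline fit. Grasping it.

```bash
python3 -m creep '0.4 -0.05 0.008 0.4 0; 0.4 -0.05 0.008 0.8 0; 0.4 -0.05 0.008 0.93 0; 0.4 -0.05 0.008 0.93 0; 0 -0.05 0.008 0.93 0; 0 -0.05 0.008 0.93 0; 0 -0.05 0.008 0.93 0; 0 -0.05 0.008 0.93 0; 0 -0.05 0.008 0.93 0; 0 -0.05 0.008 0.6 0; 0 -0.05 0.008 0.2 0; 0 0 0.008 -0.12 0'
python3 -c "
from h import *
plan(.6256,.088,.24)"
```

```text
clock: 18.98
eef_pos: [0.5827, -0.3415, 0.2402]
tool_rot: [0.757, 0.653, -0.0, 0.0]
ft_force: [1.1, -0.8, -1.9]
grip_width: 0.0096
grasp_force: 58.8
plan [ 2.874e+00 -1.390e-01 -1.000e-03] yaw 81.54 turn -0.0001
```

```bash
python3 -m creep '0 0.3 0 0 0; 0 0.65 0 0 0; 0 1 0 0 0' >/dev/null
python3 -m creep '0 0.35 0 0 0; 0 0.7 -0.07 0 0; 0 1 -0.13 0 0; 0 1 -0.13 0 0'
python3 -c "
from h import *
plan(.6256,.088,.24)"
```

```text
clock: 19.85
eef_pos: [0.6069, -0.0379, 0.2378]
tool_rot: [0.755, 0.655, -0.0, -0.001]
ft_force: [0.8, -1.0, -1.4]
grip_width: 0.009
grasp_force: 58.9
plan [ 0.848  0.005 -0.014] yaw 81.9 turn 0.0019
```

```bash
python3 -m creep '0 0.35 0 0 0; 0 0.7 0 0 0; 0 0.848 0 0 0; 0 0.848 0 0 0; 0 0.848 0 0.35 0; 0 0.848 0 0.7 0; 0 0.848 0 0.7 0; 0 0.848 0 0.7 0; 0 0.848 0 0.7 0'
python3 -c "
from h import *
pose(2);plan(.6256,.088,.1)"
```

```text
clock: 20.98
eef_pos: [0.6284, 0.0841, 0.1366]
tool_rot: [0.757, 0.653, 0.002, 0.002]
ft_force: [-1.3, -0.6, -1.5]
grip_width: 0.0091
grasp_force: 58.8
tcp [0.6283 0.0842 0.1364] sd [0.0001 0.0001 0.0001] fz [ 0.6  0.3 -1.9]
plan [ 0.021 -0.019  0.239] yaw 81.58 turn 0.0002
```

```bash
python3 -m creep '0 0.021 -0.02 0.12 0; 0 0.021 -0.02 0.19 0; 0 0.021 -0.02 0.22 0; 0 0.021 -0.02 0.232 0; 0 0.021 -0.02 0.24 0; 0 0.021 -0.02 0.24 0'
```

```text
clock: 21.82
eef_pos: [0.6237, 0.0882, 0.1008]
tool_rot: [0.757, 0.653, 0.001, 0.0]
ft_force: [-7.1, -0.2, 13.0]
grip_width: 0.0091
grasp_force: 60.9
```

```bash
python3 -m creep '0 0 0.006 -0.04 0; 0 0 0.01 -0.04 0; 0 0 0.01 -0.02 0; 0 0 0.01 -0.013 0; 0 0 0.01 -0.013 0'
```

```text
clock: 22.45
eef_pos: [0.6257, 0.088, 0.1008]
tool_rot: [0.757, 0.653, 0.001, 0.0]
ft_force: [-2.7, -1.0, 8.7]
grip_width: 0.0096
grasp_force: 60.4
```

Spot on. I release it and back off to check.

```bash
python3 -m creep '0.1 0 0 0 0; 0.3 0 0 0 0; 0.35 0 0 0 0; 0.35 0 0 0 0; 0.35 0 0 -0.3 0; 0.35 0 0 -0.65 0; 0.35 -0.25 0 -0.93 0; 0.35 -0.55 0 -0.93 0; 0.35 -0.8 0 -0.93 0; 0.35 -0.8 0 -0.93 0; 0.35 -0.8 0 -0.93 0'
python3 -c "
from h import *
relfit('saw_b',2,(.6257,.088));wcirc([3],'pics/w5.png'); plan(.464,.264,.24)"
```

```text
clock: 23.82
eef_pos: [0.6076, -0.0307, 0.2383]
tool_rot: [0.757, 0.653, 0.0, -0.0]
ft_force: [-0.0, 0.1, 0.6]
grip_width: 0.03
grasp_force: 0.0
saw_b wrist [0.627  0.0904] ratio 0.884
circle 2 [0.6258 0.0875] saw-circle mm [1.3 2.9]
circle 3 [0.638  0.1676] px [[321. -28.]]
plan [ 1.8   -1.232 -0.01 ] yaw 81.66 turn 0.0006
```

View pics/w5.png

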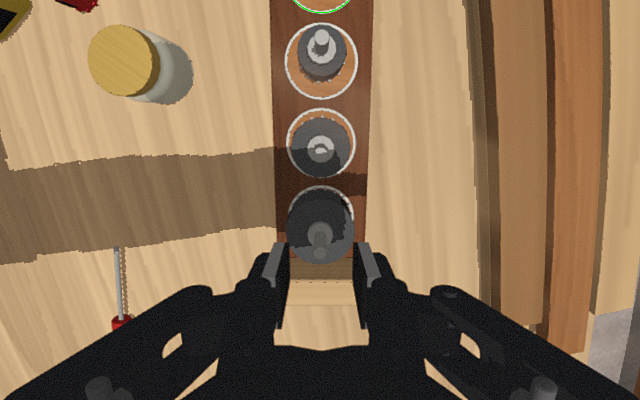

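saw_b at (322,48) stands in its circle; the colour mask is clipped, so I'll recheck it later. Going to saw_a.

```bash
python3 -m creep '0.4 0.3 -0.25 0 0; 0.4 0.65 -0.5 0 0; 0.4 0.9 -0.75 0 0; 0.4 0.9 -0.9 0 0' >/dev/null
python3 -m creep '0.4 0.3 -0.15 0 0; 0.4 0.65 -0.33 0 0; 0.4 0.85 -0.33 0 0; 0.4 0.85 -0.33 0 0; 0.4 0.85 -0.33 0 0'
python3 -c "
from h import *
x=wristfit('saw_a',(.464,.264),save='pics/w6.png'); plan(*x,.081)"
```

```text
clock: 25.05
eef_pos: [0.463, 0.256, 0.2383]
tool_rot: [0.757, 0.654, -0.001, 0.0]
ft_force: [-0.5, 0.0, -0.0]
grip_width: 0.0339
grasp_force: 0.0
saw_a wrist [0.4645 0.263 ] ratio 0.989 IoU 0.937
plan [0.054 0.    1.05 ] yaw 81.56 turn 0.0
```

View pics/w6.png

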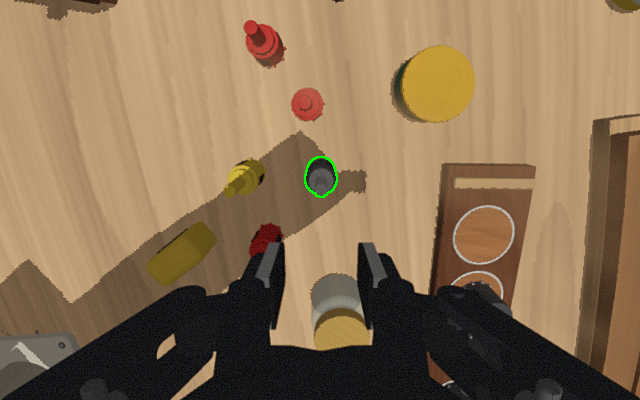

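Saw_a (dark) is at (320,177), with red and yellow look-alikes about 65 mm or more away. That leaves enough clearance to descend.

```bash
python3 -m creep '0.35 0.054 0 0 0; 0.35 0.054 0 0.4 0; 0.35 0.054 0 0.8 0; 0.35 0.054 0 1 0; 0.35 0.054 0 1 0; 0.35 0.054 0 1 0'
python3 -c "
from h import *
plan(.4645,.263,.081)"
```

```text
clock: 25.9
eef_pos: [0.4659, 0.2643, 0.0901]
tool_rot: [0.757, 0.653, 0.001, 0.0]
ft_force: [0.2, -0.7, 1.0]
grip_width: 0.0296
grasp_force: 0.0
plan [-0.01  -0.008  0.06 ] yaw 81.56 turn 0.0001
```

```bash
python3 -m creep '0.35 -0.01 -0.008 0.06 0; 0.35 -0.01 -0.008 0.06 0; 0 -0.01 -0.008 0.06 0; 0 -0.01 -0.008 0.06 0; 0 -0.01 -0.008 0.06 0; 0 -0.01 -0.008 0.06 0; 0 -0.01 -0.008 0.06 0; 0 -0.01 -0.008 -0.3 0; 0 -0.01 -0.008 -0.7 0; 0 -0.01 -0.008 -0.98 0; 0 -0.01 -0.008 -0.98 0'
python3 -c "
from h import *
plan(.6374,.1673,.24)"
```

```text
clock: 27.28
eef_pos: [0.465, 0.2635, 0.2391]
tool_rot: [0.757, 0.653, 0.004, 0.001]
ft_force: [-0.2, -0.0, -1.4]
grip_width: 0.0091
grasp_force: 58.8
plan [-4.660e-01  1.231e+00 -1.000e-03] yaw 81.6 turn 0.0003
```

```bash
python3 -m creep '0 -0.1 0.35 0 0; 0 -0.25 0.7 0 0; 0 -0.4 0.98 0 0; 0 -0.466 0.98 0 0' > /dev/null
python3 -m creep '0 0 0.25 0 0; 0 0 0.25 0.35 0; 0 0 0.25 0.7 0; 0 0 0.25 0.7 0; 0 0 0.25 0.7 0; 0 0 0.25 0.7 0'
python3 -c "
from h import *
plan(.6374,.1673,.1005)"
```

```text
clock: 28.52
eef_pos: [0.6373, 0.1671, 0.1339]
tool_rot: [0.757, 0.654, 0.003, 0.001]
ft_force: [-0.3, -0.2, -0.5]
grip_width: 0.0093
grasp_force: 59.1
plan [ 0.001 -0.     0.223] yaw 81.61 turn 0.0004
```

```bash
python3 -m creep '0 0 0 0.12 0; 0 0 0 0.18 0; 0 0 0 0.205 0; 0 0 0 0.214 0; 0 0 0 0.22 0; 0 0 0 0.22 0'
```

```text
clock: 29.28
eef_pos: [0.636, 0.1665, 0.0983]
tool_rot: [0.757, 0.653, 0.001, 0.0]
ft_force: [-0.5, 0.5, 1.5]
grip_width: 0.0097
grasp_force: 59.5
```

```bash
python3 -m creep '0 0.006 0.009 -0.02 0; 0 0.006 0.009 -0.02 0; 0 0.006 0.009 0.002 0; 0 0.006 0.009 0.003 0; 0 0.006 0.009 0.003 0'
```

```text
clock: 29.9
eef_pos: [0.6375, 0.1672, 0.0983]
tool_rot: [0.757, 0.653, 0.001, 0.0]
ft_force: [-0.7, -0.3, 5.6]
grip_width: 0.0095
grasp_force: 59.8
```

Seated. I release it, rise straight up and retreat along the board to check all four.

```bash
python3 -m creep '0.1 0 0 0 0; 0.3 0 0 0 0; 0.35 0 0 0 0; 0.35 0 0 0 0; 0.35 0 0 -0.3 0; 0.35 0 0 -0.65 0; 0.35 -0.25 0 -0.98 0; 0.35 -0.5 0 -0.98 0; 0.35 -0.7 0 -0.98 0; 0.35 -0.7 0 -0.98 0; 0.35 -0.7 0 -0.98 0'
cat >> h.py <<'E'
def check(items,save):
    p=camera_params("wrist"); im=camera("wrist"); v=im.copy()
    for s,xy in items:
        try: wristfit(s,xy,.018)
        except Exception as e: print(s,e)
        a=sil(*xy,.018,D[s],p,1); v[cv2.morphologyEx(a,4,np.ones((2,2)))>0]=(0,255,0)
    cv2.imwrite(save,v[:,:,::-1])
E
python3 -c "
from h import *
check([('saw_a',(.6374,.1673)),('saw_b',(.6256,.0878))],'pics/w7.png');wcirc([2,3])"
```

```text
clock: 31.28
eef_pos: [0.6217, 0.0635, 0.244]
tool_rot: [0.757, 0.653, 0.0, -0.0]
ft_force: [0.9, 1.0, 0.4]
grip_width: 0.0299
grasp_force: 0.0
saw_a wrist [0.6381 0.1671] ratio 0.971 IoU 0.933
saw_b wrist [0.6266 0.0898] ratio 1.008 IoU 0.965
circle 2 [0.6254 0.0867] px [[320. 158.]]
circle 3 [0.6377 0.1665] px [[321.  78.]]
```

View pics/w7.png

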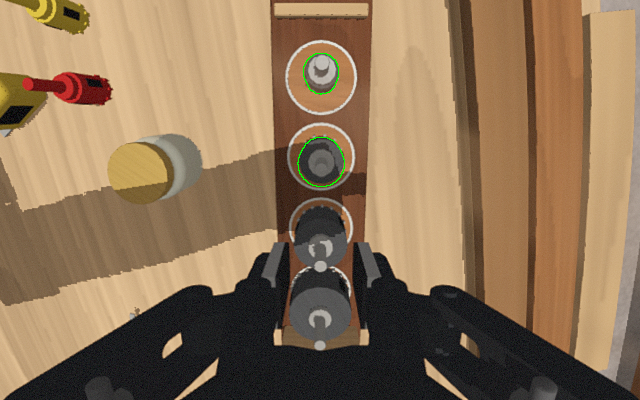

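saw_a is centred. saw_b may be about 2 mm along the board. I move aside and compare all four with the fixed cameras, against each camera's own circle fit.

```bash
python3 -m creep '0.35 -0.3 -0.3 -0.1 0; 0.35 -0.6 -0.6 -0.1 0; 0.35 -0.9 -0.9 -0.1 0; 0.35 -1 -1 -0.1 0; 0.35 -1 -1 -0.1 0'
python3 - <<'E'
from h import *
F={"scene":[[0.6005,-0.0686],[0.6123,0.0105],[0.624,0.0896],[0.6358,0.1688]],"side":[[0.6027,-0.0719],[0.6144,0.0072],[0.6262,0.0863],[0.6379,0.1655]]}
for c in F:
    p=camera_params(c); im=camera(c); v=im.copy()
    for s,q in zip(("saw_d","saw_c","saw_b","saw_a"),F[c]):
        m,e=cutnear(s,c,[*q,.06],p); 
        if e<12:
            r,k=fit_saw(m,D[s],p,q,.018); print(c,s,"saw-circle mm",((r-q)*1e3).round(1),"ratio",round(k,2))
    u=proj([.61,.04,.02],p)[0].astype(int); cv2.imwrite(f"pics/d_{c}.png",cv2.resize(v[u[1]-75:u[1]+75,u[0]-100:u[0]+100,::-1],(400,300)))
cv2.imwrite("pics/dd.png",np.hstack([cv2.imread(f"pics/d_{c}.png") for c in F]))
plan(.6266,.0898,.24)
E
```

```text
clock: 32.2
eef_pos: [0.4503, -0.0639, 0.2598]
tool_rot: [0.758, 0.653, 0.0, 0.0]
ft_force: [0.3, -0.0, 0.5]
grip_width: 0.03
grasp_force: 0.0
scene saw_d saw-circle mm [-0.6  1.2] ratio 0.99
scene saw_c saw-circle mm [ 0.2 -0.8] ratio 0.89
scene saw_b saw-circle mm [1.6 0.6] ratio 0.97
scene saw_a saw-circle mm [2.2 1.5] ratio 1.17
side saw_d saw-circle mm [-5.2 -0.2] ratio 0.83
side saw_c saw-circle mm [-1.8  3. ] ratio 0.87
side saw_b saw-circle mm [-0.1  6.6] ratio 0.9
side saw_a saw-circle mm [0.4 3.3] ratio 0.85
plan [1.177 1.006 0.125] yaw 81.64 turn 0.0005
```

View pics/dd.png

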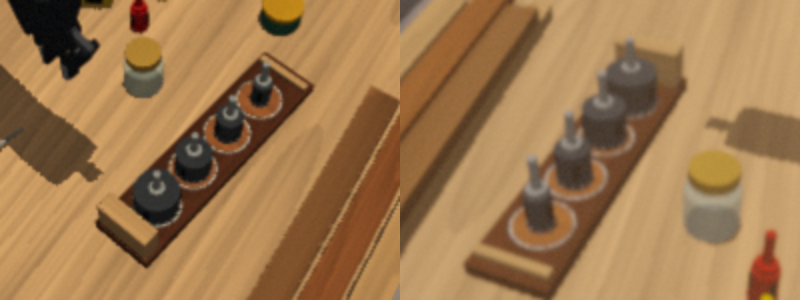

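All four saws stand upright, in order and inside their circles, about 2 mm off centre at most. The jar and tin have not moved. Handing in.

```bash
python3 -c "
from workcell import ticket
print(ticket.job_done())"
```

```text
the job is handed in; nothing more can be done
None
```

The job is handed in: the four hole saws stand shank up on the board, largest by the tall block to smallest by the low strip, each within about 2 mm of its circle's centre by the wrist and scene cameras, though partly blocked side-camera readings came out up to 6.6 mm off; I kept clear of the jar and tin.

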